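Snap the hand magnifier into its empty dock

TASK

Pick up the round hand magnifier lying on the table and press its handle down into the two steel spring clips of the empty dock until both clips snap over it and it sits fully home, lens over the dock's round cork pad. Let go of it, and leave the other things on the table where they are.

Things in the scene. Friction and masses are not known exactly. Their poses are not given: they have to be found in the camera images.
- handle_mid (a point): middle of the handle axis of the loose hand magnifier (0.13 to 0.2 kg). Handle: dark-wood round bar, 28 mm diameter, 120 mm long, along this frame's x; its axis is 14 mm above the table at the start, z up. The lens is at the +x end, lying roughly away from the robot. Centre of mass at most 25 mm from here, towards the lens.
- lens_mid (a point): centre of the magnifier's flat round lens, black-rimmed, 78 mm across, 10 mm thick: 106 mm along +x from handle_mid and 9 mm lower, so its underside is level with the handle's. Same axes. A thin steel ferrule joins it to the handle; the whole is 205 mm long.
- dock_seat (a point): in the EMPTY dock: where the middle of the handle axis must finally be, 52 mm above the table. x runs along the dock towards its cork pad, z up. Dock: fixed wooden board 235 x 80 x 18 mm (x -85 to +150 mm) with two spring clips at x = -43 and +43 mm, each 14 mm long; the 72 mm between them are free for fingers down to the board, 34 mm below this point.
- clip_near (a point): the clip away from the pad: point on the seated handle axis. Wooden saddle 14 mm below it (handle bottoms there), cheeks 15.5 mm either side. Two sprung steel jaws: rounded lips 20 mm apart 11 mm above this point, flaring above them, 30 degrees from vertical, to a mouth about 45 mm wide at 32 to 34 mm. The handle must spread each lip 4 mm to pass; then they close over it.
- clip_far (a point): the same point of the other, identical clip, next to the pad. For both clips together: lowered straight in, the handle meets the flares with its axis 21 to 25 mm above the seat, the push peaks at about 7 to 18 N some 13 to 19 mm above it, falls to nothing by about 6 mm (the jaws then draw it down), and rises again when it bottoms on the saddles.
- dock_pad (a point): centre of the top of the round cork pad (78 mm across) at the lens end of the empty dock, 106 mm along x from dock_seat, 34 mm above the table; the docked lens hovers 4 mm above it
- taken_seat (a point): seat point of a second, identical dock that already holds a magnifier with an oblong lens, all of it fixed; leave it alone
- pinecone: a brown pine cone, 58 mm across, 70 mm high; origin at the centre of its underside
- loupe: a green-topped clear stand loupe, 58 mm across, 48 mm high; origin at the centre of its underside
- cup: a lidded paper cup, 80 mm across, 109 mm high; origin at the centre of its underside
- slice: a slice of branch, 110 mm across, 35 mm high; origin at the centre of its underside
- jar: an amber glass jar, 68 mm across, 100 mm high; origin at the centre of its underside
- shell: a domed turtle shell, 120 mm across, 50 mm high; origin at the centre of its underside
Mind the look-alikes: they are no part of the job. What is shaped like the part that bears dock_seat but blue is not meant.

How it is judged:
By the outcome, as a careful person would: the job done as asked, in the order asked, and still so for the second after the job is handed in, with the robot touching nothing.
It also fails if it takes over 51 s, if anything falls off the work surface, if the arm or the gripper's body presses on something with over 40 N, if the wrist force passes 120 N, or if a joint passes its speed limit or range.

ROBOT

A 6-joint arm with a two-finger parallel gripper is mounted at the origin on the work surface. World frame = base frame: x ahead of the robot, y to its left, z up, the work surface at z = 0. Lengths are in m, angles in degrees, forces in N, time in s.
With the tool pointing down it reaches from about 0.35 to 0.775 m from the base axis. Payload 5.5 kg.
Tool frame: the origin (TCP) lies midway between the tips of the shut fingers; the grasp point (between the pads) lies 19 mm behind it; z points along the fingers, x is the direction in which the jaws open and shut, and the axes are right-handed (so a half turn about z gives the same grasp; the last joint's range is limited). The gripper opens to 85 mm and grips with 20 to 120 N. Pads are 22 mm wide; open, the fingers measure 114 mm over their backs; the gripper's body (76 mm by 85 mm) begins 54 mm behind the grasp point. The pads swing forward as they close: fully open they stand 13 mm farther back than shut.
Start: joints at [63.564, 17.945, 2.641, 74.691, 0, 82.002], TCP at [0.182, 0.546, 0.231] pointing down, gripper open.
Joint ranges: [-158.12, 158.12], [-49.38, 96.58], [-58.88, 72.47], [-126.05, 133.96], [-84.25, 85.87], [-180, 180]. Speed limits (degrees/s): [147.25, 147.25, 180, 180, 180, 180].

INTERFACE

Orientations are given as [roll, pitch, yaw] about the fixed x, y, z axes, in that order (R = Rz(yaw) Ry(pitch) Rx(roll)).
In Python, from station import manip, cams gives the robot as it stands. The module is installed in compiled form; this text tells all that it offers.
- The arm moves only by the shell command python3 -m crank 'ROWS' [OPENING] [FORCE]. ROWS is a JSON object of lists of equal length, an entry for each row: "linear": the shift along the tool's x, y, z in mm, a list of three; "angular": the turn, a rotation vector about the tool's x, y, z in rad, a list of three. In form: {"linear": [[tx, ty, tz], ...], "angular": [[ax, ay, az], ...]}. A call has 1 to 5 rows; each row shifts and turns the commanded pose from where the row before left it, along the tool's axes as they then stand; what a row does not reach is not made up. A row lasts 1/10 s, in which the tool goes at most 50 mm and 8.59 degrees, less where a joint would pass 70% of its speed; a pose out of reach is approached as far as the arm can. A call is refused whole if a number of a shift passes 50 or a number of a turn 0.15, either way. A call with a gripper value outside its range is refused whole. OPENING is the finger opening in mm, from 0 to 85.4, set as the call begins (- or left out, the last holds). The fingers move at their own pace and stop on an object; FORCE is the grip in N (left out, the last holds). Time passes only in rows, so rows that do not move let the fingers close. It gives the time, the measured TCP pose, the force and the opening at its end, in the units of the state.
- manip.get_obs(): the state, without advancing time (a new reading comes with each control period).
- cams.capture(name): name is "side" or "top" or "wrist"; returns a dict with "pixels" (384x512x3 uint8, blue, green, red), "camera_matrix" (3x3 intrinsics, pixels), "k1" (the pictures are not rectified: a ray, as slopes to the right and down, at radius r is drawn at 1 + k1 r^2 times it, then the intrinsics apply), "world_from_camera" (4x4, takes a point from camera to world coordinates). Camera axes: x right, y down, z forward; pixel columns grow to the right and rows downward; lengths in m; the calibration is good to about 2 mm. A picture is of the moment at which its call begins. There is no depth.
- manip.hand_in(): hands the job in, once; it reports no verdict.
The state is a dict: "t": time; "joints": joint angles; "qvel": joint speeds; "tau": joint torques, N m; "position": TCP position; "tool_rot": TCP orientation; "contact_force": force on the tool from outside, world axes, zero at the start; "moment": the same for the moment, N m; "opening": opening from 0.0 (shut) to 1.0 (fully open).
Only numpy, scipy, OpenCV 4.12 (cv2) and the standard library are available. Lean on these libraries where they do the work, as an engineer would, in place of code of your own. Each camera call takes 0.05 s, during which the arm holds its last target. There are 200 camera calls.

## Working session

There is one attempt and no reset: what is moved stays moved. The work goes in short steps, Python scripts to look and compute and a shell command to move; the robot and the scene stay as the last step left them, time stands still between calls to the robot, and variables do not carry over. Pictures are saved under pics/ and viewed, about 8 in all and at most 12, crops included, and the job is handed in when it is done.

```bash
mkdir -p pics; cat > h.py <<'E'
import numpy as np, cv2, pickle
from station import manip, cams
def cap(n,save=None):
    c=cams.capture(n)
    if save: cv2.imwrite(f'pics/{save}.png',c['pixels']); pickle.dump(c,open(f'pics/{save}.pkl','wb'))
    return c
def ray(c,u,v):
    K=np.array(c['camera_matrix']);k=c['k1'];W=np.array(c['world_from_camera'])
    p=cv2.undistortPoints(np.array([[[u,v]]],float),K,np.array([k,0,0,0.]))[0,0]
    return W[:3,3],W[:3,:3]@np.array([p[0],p[1],1])
def onz(c,u,v,z):
    o,d=ray(c,u,v); return o+d*(z-o[2])/d[2]
def proj(c,P):
    W=np.linalg.inv(np.array(c['world_from_camera']));P=np.array(P,float).reshape(-1,3)
    q,_=cv2.projectPoints(P,cv2.Rodrigues(W[:3,:3])[0],W[:3,3],np.array(c['camera_matrix']),np.array([c['k1'],0,0,0.]))
    return q[:,0]
def load(s): return pickle.load(open(f'pics/{s}.pkl','rb'))
E
python3 - <<'E'
from h import *
a=cap('top','top0');b=cap('side','side0')
for c in(a,b): print(np.round(c['world_from_camera'],3).tolist(),np.round(c['camera_matrix'],1).tolist(),c['k1'])
im=a['pixels'];cv2.imwrite('pics/top0b.png',cv2.resize(im,(800,600),interpolation=cv2.INTER_CUBIC))
print(manip.get_obs())
E
```

```text
[[-0.02, -0.991, 0.135, 0.284], [-1.0, 0.021, 0.008, -0.016], [-0.01, -0.135, -0.991, 1.602], [0.0, 0.0, 0.0, 1.0]] [[435.5, 0.0, 257.2], [0.0, 435.5, 196.4], [0.0, 0.0, 1.0]] -0.14782761346330045
[[0.998, -0.058, 0.034, 0.428], [-0.063, -0.646, 0.761, -1.239], [-0.022, -0.761, -0.648, 1.104], [0.0, 0.0, 0.0, 1.0]] [[490.5, 0.0, 254.2], [0.0, 490.5, 191.7], [0.0, 0.0, 1.0]] 0.06802485357033625
{'t': 0.1, 'joints': array([ 6.35642315e+01,  1.79849567e+01,  2.58487727e+00,  7.46897594e+01,
       -1.00494968e-03,  8.20008444e+01]), 'qvel': array([ 0.04173906, -0.05280714,  0.29536264, -0.10745036, -0.10761677,
        0.02561548]), 'tau': array([ 2.22196373e-03, -4.81723559e+01,  2.99245155e+01,  1.26722440e-02,
       -1.36319691e-04,  7.27840870e-06]), 'position': array([0.18167079, 0.5450855 , 0.2305233 ]), 'tool_rot': array([-1.79988493e+02,  8.91045763e-02,  7.15633968e+01]), 'contact_force': array([ 0.54678875,  0.02965054, -0.2103949 ]), 'moment': array([-0.02668383,  0.03657409, -0.01985329]), 'opening': 0.9984748340978478}
```

View pics/top0b.png

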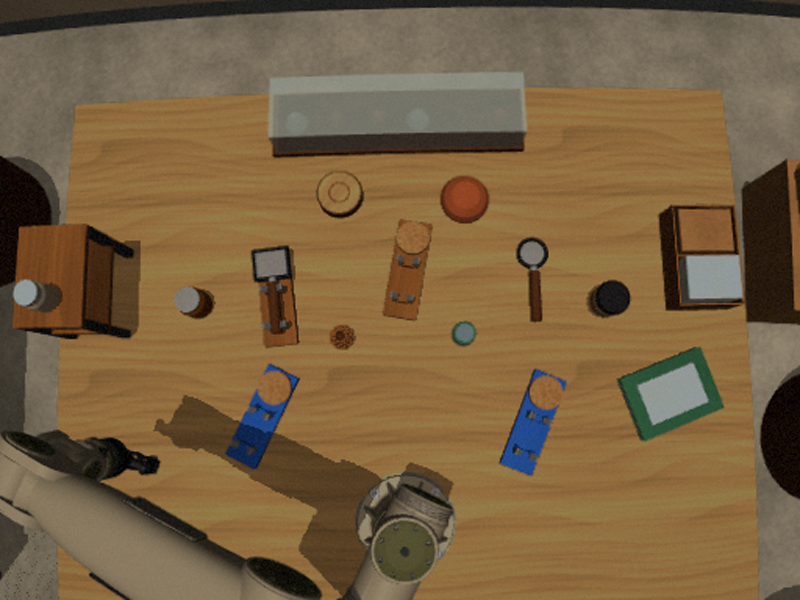

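View pics/side0.png

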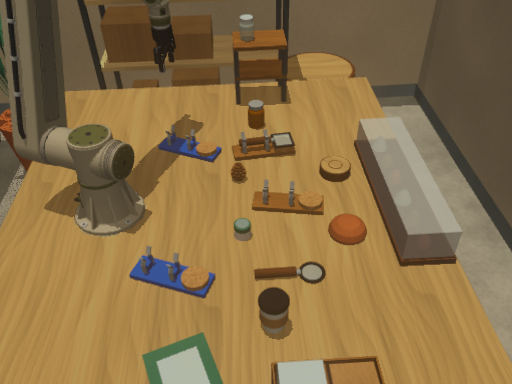

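Top view (800x600 scale), things that could be confused:
- **Magnifiers:** the loose round one has its lens at (532,252) and handle at (535,295). The oblong-lens one at (275,290) is docked, so it is not wanted.
- **Docks:** the wooden empty one is at (408,270) with its pad at (414,237). The blue ones at (262,418) and (533,422) and the taken one at (278,310) are not wanted.

I choose the round magnifier and the wooden empty dock, and check both in a crop next.

```bash
python3 - <<'E'
from h import *
c=load('top0');im=c['pixels'];s=load('side0')
hsv=cv2.cvtColor(im,cv2.COLOR_BGR2HSV)
def crop(im,x,y,w,h,k): return cv2.resize(im[y:y+h,x:x+w],None,fx=k,fy=k,interpolation=cv2.INTER_CUBIC)
A=crop(im,240,135,50,75,8);B=crop(im,320,145,50,75,8)
cv2.imwrite('pics/crop1.png',np.hstack([A,B]))
for n,p in dict(handle=(342,190),board=(253,195),pad=(264,151),tbl=(300,185)).items(): print(n,hsv[p[1],p[0]])
def comp(mask,seed):
    n,l,st,ce=cv2.connectedComponentsWithStats(mask.astype(np.uint8)); 
    ys,xs=np.nonzero(l); i=np.argmin((xs-seed[0])**2+(ys-seed[1])**2); return l==l[ys[i],xs[i]]
H,S,V=[hsv[...,i].astype(int) for i in range(3)]
m=comp((V<95),(342,190)); ys,xs=np.nonzero(m); print('mag',xs.min(),xs.max(),ys.min(),ys.max(),m.sum())
pts=np.array([onz(c,x,y,.014)[:2] for x,y in zip(xs,ys)])
r=cv2.minAreaRect(pts.astype(np.float32)*1000);print('mag rect',r)
E
```

```text
handle [ 12 206  73]
board [ 13 187 113]
pad [ 14 167 148]
tbl [ 17 142 149]
mag 330 350 152 205 404
mag rect ((562.3232421875, -311.9844055175781), (75.4117431640625, 200.5565643310547), 86.92782592773438)
```

View pics/crop1.png

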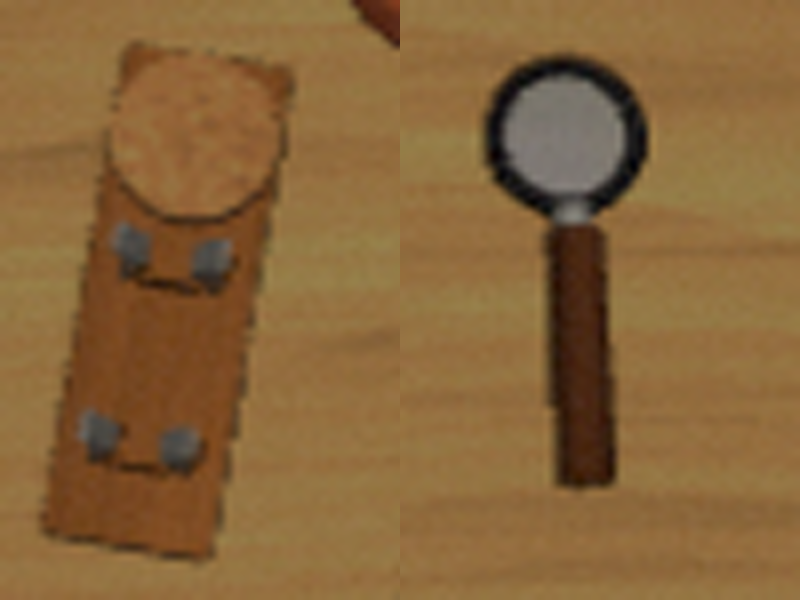

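The crop confirms the choice: the brown dock with an empty cork pad (pad about (264,151) px), and the round-lens magnifier with its handle from (342,173) to (343,206) px.

```bash
python3 - <<'E'
from h import *
c=load('top0')
def P(x0,X,Y,z,Xo=0): return onz(c,x0+(X-Xo+.5)/8-.5,135+(Y+.5)/8-.5,z)
def M(X,Y,z): return onz(c,320+(X-400+.5)/8-.5,145+(Y+.5)/8-.5,z)
a=M(577,226,.016);b=M(585,486,.014);l=M(566,134,.01)
mm=lambda v:np.round(v*1000,1)
print('handle',mm(a),mm(b),np.linalg.norm(a-b),'lens',mm(l))
d=a-b; print('yaw h',np.degrees(np.arctan2(d[1],d[0])),'mid',mm((a+b)/2))
d=l-(a+b)/2; print('yaw hl',np.degrees(np.arctan2(d[1],d[0])),np.linalg.norm(d[:2]))
f=lambda X,Y,z:onz(c,240+(X+.5)/8-.5,145-10+(Y+.5)/8-.5,z)
q=[f(125,42,.018),f(294,68,.018),f(213,558,.018),f(42,532,.018)]
print('corners',[mm(x) for x in q],[round(np.linalg.norm(q[i]-q[i-1]),4) for i in range(4)])
pad=f(196,132,.034);e=(q[2]+q[3])/2;t=(q[0]+q[1])/2;
d=t-e;u=d/np.linalg.norm(d);print('yaw dock',np.degrees(np.arctan2(d[1],d[0])))
print('pad',mm(pad),'seat from end',mm(e+u*.085),'from pad',mm(pad-u*.106),'from far',mm(t-u*.150))
print(manip.get_obs()['tool_rot'])
E
```

```text
handle [ 582.1 -319.2   16. ] [ 460.8 -317.6   14. ] 0.12140234989531806 lens [ 627.2 -317.3   10. ]
yaw h -0.7573007203760844 mid [ 521.4 -318.4   15. ]
yaw hl 0.5784419495363681 0.10574510814823486
corners [array([714.1,   0. ,  18. ]), array([699.8, -78.8,  18. ]), array([470.1, -35.7,  18. ]), array([483.7,  42.4,  18. ])] [np.float64(0.2343), np.float64(0.0801), np.float64(0.2338), np.float64(0.0793)]
yaw dock -10.531462078089799
pad [666.2 -32.1  34. ] seat from end [560.4 -12.1  18. ] from pad [562.  -12.7  34. ] from far [559.5 -12.   18. ]
[-1.79988493e+02  8.91045763e-02  7.15633968e+01]
```

```bash
cat > go.py <<'E'
import sys
from h import *
from scipy.spatial.transform import Rotation as R
# remaining in tool axes to goal x y z(mm) yaw, tool vertical
g=np.array([float(v) for v in sys.argv[1:5]]);o=manip.get_obs()
T=R.from_euler('xyz',o['tool_rot'],degrees=True);G=R.from_euler('xyz',[180,0,g[3]],degrees=True)
print('t',round(o['t'],2),'pos',np.round(o['position']*1000,1),'rot',np.round(o['tool_rot'],2),'F',np.round(o['contact_force'],1),'op',round(o['opening']*85.4,1))
print('tool shift',np.round(T.inv().apply(g[:3]-o['position']*1000),1),'rotvec',np.round((T.inv()*G).as_rotvec(),3),'shift if turned',np.round(G.inv().apply(g[:3]-o['position']*1000),1))
E
python3 -m crank '{"linear":[[-35,29,0],[-38,25,0],[-41,20,0],[-43,17,0],[-43,17,0]],"angular":[[0,0,-0.107],[0,0,-0.107],[0,0,-0.107],[0,0,0],[0,0,0]]}' 85 40
python3 -m crank '{"linear":[[-43,17,0],[-43,17,0],[-43,17,0],[-43,17,0],[-43,17,0]],"angular":[[0,0,0],[0,0,0],[0,0,0],[0,0,0],[0,0,0]]}'
python3 go.py 521 -318 180 90
```

```text
t: 0.6
position: [0.264, 0.33, 0.231]
tool_rot: [-180.0, 0.0, 90.0]
contact_force: [1.0, -0.7, -0.2]
opening: 0.993
t: 1.1
position: [0.3489, 0.1149, 0.2312]
tool_rot: [180.0, -0.0, 90.0]
contact_force: [0.7, 0.6, -1.1]
opening: 1.0
t 1.1 pos [348.9 114.9 231.2] rot [ 1.7998e+02 -1.0000e-02  8.9970e+01] F [ 0.7  0.6 -1.1] op 85.4
tool shift [-432.9  172.3   51.2] rotvec [ 0. -0. -0.] shift if turned [-432.9  172.1   51.2]
```

```bash

python3 -m crank '{"linear":[[-43,17,0],[-43,17,0],[-43,17,0],[-43,17,0],[-43,17,0]],"angular":[[0,0,0],[0,0,0],[0,0,0],[0,0,0],[0,0,0]]}'
python3 -m crank '{"linear":[[-43,17,10],[-43,17,10],[-43,17,10],[-43,17,10],[-46,19,11]],"angular":[[0,0,0],[0,0,0],[0,0,0],[0,0,0],[0,0,0]]}'
python3 -m crank '{"linear":[[0,0,0],[0,0,0]],"angular":[[0,0,0],[0,0,0]]}'
python3 - <<'E'
from h import *
c=cap('wrist','w1');cv2.imwrite('pics/w1b.png',cv2.resize(c['pixels'],(768,576)))
print(np.round(c['world_from_camera'],3))
E
python3 go.py 521 -318 180 90
```

```text
t: 1.6
position: [0.4338, -0.1004, 0.2311]
tool_rot: [-180.0, -0.0, 89.9]
contact_force: [2.0, 1.1, 1.4]
opening: 0.998
t: 2.1
position: [0.5203, -0.3172, 0.1796]
tool_rot: [-180.0, -0.0, 89.9]
contact_force: [0.9, 0.2, 0.6]
opening: 0.994
t: 2.3
position: [0.5194, -0.316, 0.1785]
tool_rot: [-179.8, -0.1, 89.9]
contact_force: [0.1, 0.6, 0.1]
opening: 1.0
[[ 0.002  0.958  0.288  0.446]
 [ 1.    -0.002  0.002 -0.316]
 [ 0.002  0.288 -0.958  0.321]
 [ 0.     0.     0.     1.   ]]
t 2.35 pos [ 519.5 -315.1  179.5] rot [-1.799e+02 -1.100e-01  8.992e+01] F [ 0.   1.4 -0.2] op 85.0
tool shift [-2.9  1.5 -0.5] rotvec [-0.002 -0.002 -0.001] shift if turned [-2.9  1.5 -0.5]
```

View pics/w1b.png

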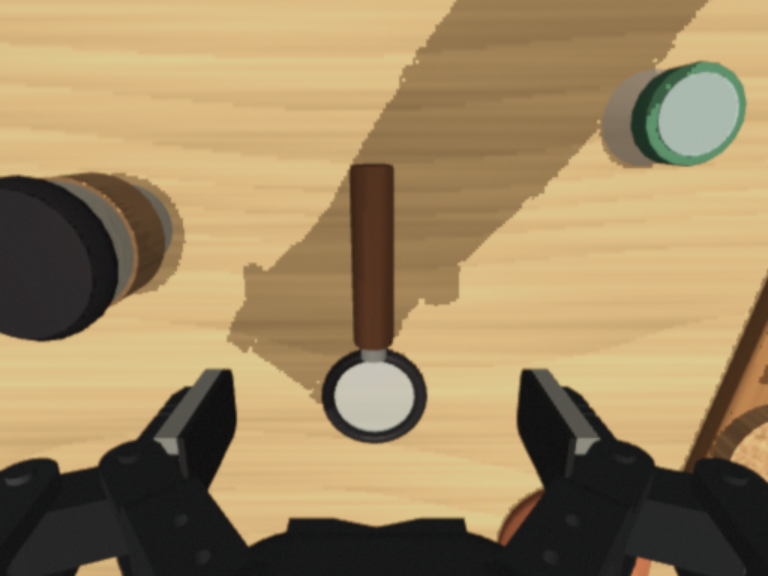

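The wrist picture (768x576) shows the handle at columns 350–394, rows 164–348, with the lens at (374,395). The cup and loupe are well clear of the fingers.

```bash
python3 - <<'E'
from h import *
c=load('w1');im=c['pixels'];s=512/768
# near end: top edge of end cap, mid height .014; edges at widest z .014
f=lambda u,v,z:onz(c,(u+.5)*s-.5,(v+.5)*s-.5,z)*1000
for v in (190,250,320):
    row=im[int(v*s)].astype(int); V=row.max(1); xs=[x for x in range(215,285) if row[x,2]<110 and row[x,0]<45]
    a,b=onz(c,xs[0]-.5,int(v*s),.014)*1000,onz(c,xs[-1]+.5,int(v*s),.014)*1000
    print(v,xs[0],xs[-1],np.round(a,1),np.round(b,1),'mid',np.round((a+b)/2,1))
print('near end',f(372,164,.028),'far end',f(373,348,.02),'lens',f(374,395,.01))
E
```

```text
190 233 261 [ 475.8 -332.2   14. ] [ 475.8 -305.    14. ] mid [ 475.8 -318.6   14. ]
250 235 261 [ 514.1 -330.9   14. ] [ 514.2 -304.7   14. ] mid [ 514.2 -317.8   14. ]
320 236 261 [ 562.9 -330.7   14. ] [ 563.  -304.3   14. ] mid [ 562.9 -317.5   14. ]
near end [ 459.81037086 -317.67688311   28.        ] far end [ 581.03279209 -317.55260338   20.        ] lens [ 622.32954787 -317.01968813   10.        ]
```

```bash

python3 -m crank '{"linear":[[-2.5,0.5,40],[0,0,40],[0,0,40],[0,0,35],[0,0,12]],"angular":[[0,0,-0.008],[0,0,0],[0,0,0],[0,0,0],[0,0,0]]}' 
python3 -m crank '{"linear":[[0,0,5],[0,0,0]],"angular":[[0,0,0],[0,0,0]]}'
python3 go.py 520 -318 4 90.5
```

```text
t: 2.85
position: [0.5184, -0.3147, 0.011]
tool_rot: [-179.8, -0.2, 90.5]
contact_force: [-1.2, 0.9, -0.3]
opening: 0.994
t: 3.05
position: [0.5213, -0.3179, 0.0098]
tool_rot: [179.9, 0.0, 90.5]
contact_force: [-0.5, -1.2, 0.6]
opening: 0.993
t 3.05 pos [ 521.3 -317.9    9.8] rot [1.7994e+02 5.0000e-02 9.0460e+01] F [-0.5 -1.2  0.6] op 84.8
tool shift [-0.1 -1.3  5.8] rotvec [ 0.001  0.001 -0.001] shift if turned [-0.1 -1.3  5.8]
```

```bash

python3 -m crank '{"linear":[[0,0,5],[0,0,0],[0,0,0],[0,0,0],[0,0,0]],"angular":[[0,0,0],[0,0,0],[0,0,0],[0,0,0],[0,0,0]]}' 0 80
python3 -m crank '{"linear":[[0,0,0],[0,0,0],[0,0,0],[0,0,0],[0,0,0]],"angular":[[0,0,0],[0,0,0],[0,0,0],[0,0,0],[0,0,0]]}'
python3 go.py 520 -318 4 90.5
```

```text
t: 3.55
position: [0.5212, -0.3185, 0.0046]
tool_rot: [179.9, 0.1, 90.4]
contact_force: [0.1, 1.0, 4.6]
opening: 0.3
t: 4.05
position: [0.5212, -0.3185, 0.0046]
tool_rot: [179.9, 0.1, 90.4]
contact_force: [-1.1, 0.9, 5.2]
opening: 0.298
t 4.05 pos [ 521.2 -318.5    4.6] rot [1.7993e+02 5.0000e-02 9.0410e+01] F [-1.1  0.9  5.2] op 25.5
tool shift [ 0.6 -1.2  0.6] rotvec [ 0.001  0.001 -0.002] shift if turned [ 0.6 -1.2  0.6]
```

```bash

python3 -m crank '{"linear":[[0,0,-10],[0,0,-30],[0,0,-40],[0,0,-40],[0,0,-25]],"angular":[[0,0,0],[0,0,0],[0,0,0],[0,0,0],[0,0,0]]}'
python3 -m crank '{"linear":[[0,0,0],[0,0,0]],"angular":[[0,0,0],[0,0,0]]}'
python3 - <<'E'
from h import *
c=cap('wrist','w2');s=cap('side','s2')
A=cv2.resize(c['pixels'],(400,300),interpolation=cv2.INTER_AREA)
B=cv2.resize(s['pixels'][180:330,200:400],(400,300),interpolation=cv2.INTER_CUBIC)
cv2.imwrite('pics/v2.png',np.hstack([A,B]))
E
python3 go.py 561 -12 150 79.5
```

```text
t: 4.55
position: [0.5214, -0.3187, 0.1521]
tool_rot: [179.8, 0.1, 90.4]
contact_force: [0.6, -0.4, -2.9]
opening: 0.296
t: 4.75
position: [0.5207, -0.3181, 0.1487]
tool_rot: [180.0, 0.0, 90.4]
contact_force: [-1.1, 0.2, -2.5]
opening: 0.298
t 4.85 pos [ 519.7 -317.3  146.7] rot [-1.7986e+02 -1.2000e-01  9.0410e+01] F [-0.  -0.4 -2.6] op 25.4
tool shift [305.   43.5  -2.8] rotvec [-0.003 -0.002  0.19 ] shift if turned [307.7 -15.   -3.3]
```

View pics/v2.png

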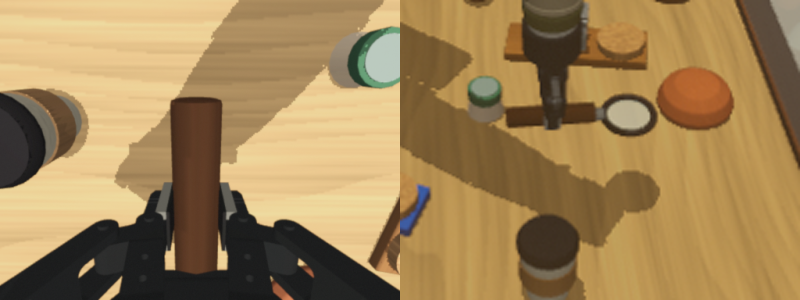

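The magnifier is held level in the fingers, with the handle's near end at (195,100) in the left half. Next I check its tilt and slip in the hand and work out the route.

```bash
cat > hand.py <<'E'
import sys
from h import *
from scipy.spatial.transform import Rotation as R
# measure held handle's near end rim (top edge row, mid columns) in wrist pic; compare with prediction from TCP pose
def meas(name,pos,rot):
    c=load(name);im=c['pixels'].astype(int)
    m=((im[...,2]<125)&(im[...,2]-im[...,0]>25)&(im[...,0]<60)).astype(np.uint8)
    m=cv2.morphologyEx(m,cv2.MORPH_OPEN,np.ones((5,5)))
    n,l,st,ce=cv2.connectedComponentsWithStats(m); k=l[200:260,235:275]; k=np.bincount(k[k>0]).argmax()
    mm=l==k; ys,xs=np.nonzero(mm); print('handle comp top row',ys.min(),'cols at top+12',xs[ys==ys.min()+12].min(),xs[ys==ys.min()+12].max(),'at top+60',xs[ys==ys.min()+60].min(),xs[ys==ys.min()+60].max())
    T=R.from_euler('xyz',rot,degrees=True)
    for tilt in(-6,-3,0,3,6):
        # tool y = along handle toward lens; axis point 9.4 behind TCP
        P=[]
        for a in(-14,14,0):
            v=np.array([0,-60,0 if a==0 else -a]); 
            v=R.from_euler('x',tilt,degrees=True).apply(v)+[14 if a==0 else 0,0,-9.4]
            P.append(pos+T.apply(v)/1000)
        print(tilt,'bottom,top,right rim',np.round(proj(c,P),1).tolist())
if __name__=='__main__':
    meas('w2',np.array([.5205,-.3180,.1480]),[180,0,90.4])
E
python3 hand.py
```

```text
handle comp top row 124 cols at top+12 218 283 at top+60 219 282
-6 bottom,top,right rim [[250.2, 126.3], [250.1, 126.0], [282.9, 126.2]]
-3 bottom,top,right rim [[250.2, 124.8], [250.0, 128.2], [283.6, 126.4]]
0 bottom,top,right rim [[250.2, 123.6], [250.0, 130.9], [284.3, 126.9]]
3 bottom,top,right rim [[250.2, 122.8], [250.0, 134.2], [285.1, 128.0]]
6 bottom,top,right rim [[250.1, 122.4], [250.0, 138.1], [285.9, 129.5]]
```

```bash

python3 -m crank '{"linear":[[43.6,6.2,0],[43.9,2,0],[44,-2.1,0],[44,-2.1,0],[44,-2.1,0]],"angular":[[0,0,0.095],[0,0,0.095],[0,0,0],[0,0,0],[0,0,0]]}'
python3 -m crank '{"linear":[[44,-2.1,0],[44,-2.1,0],[0,0,0],[0,0,0],[0,0,0]],"angular":[[0,0,0],[0,0,0],[0,0,0],[0,0,0],[0,0,0]]}'
python3 - <<'E'
from h import *
c=cap('wrist','w3');s=cap('side','s3');t=cap('top','t3')
B=cv2.resize(s['pixels'][130:250,220:380],(400,300),interpolation=cv2.INTER_CUBIC)
cv2.imwrite('pics/v3.png',np.vstack([np.hstack([cv2.resize(c['pixels'],(400,300),interpolation=cv2.INTER_AREA),B]),
 np.hstack([cv2.resize(t['pixels'][120:240,190:350],(400,300),interpolation=cv2.INTER_CUBIC),np.zeros((300,400,3),np.uint8)])]))
E
python3 go.py 561 -12.3 148 79.5
```

```text
t: 5.35
position: [0.5489, -0.0979, 0.1464]
tool_rot: [-179.8, -0.0, 79.5]
contact_force: [0.8, -0.2, -2.1]
opening: 0.297
t: 5.85
position: [0.5613, -0.0131, 0.1473]
tool_rot: [-179.9, 0.0, 79.5]
contact_force: [-0.2, 0.3, -1.7]
opening: 0.297
t 6.0 pos [561.8 -13.9 148. ] rot [-179.96    0.     79.41] F [ 0.1  0.2 -1. ] op 25.3
tool shift [ 1.4 -1.1  0. ] rotvec [-0.001  0.    -0.002] shift if turned [ 1.4 -1.1  0. ]
```

View pics/v3.png

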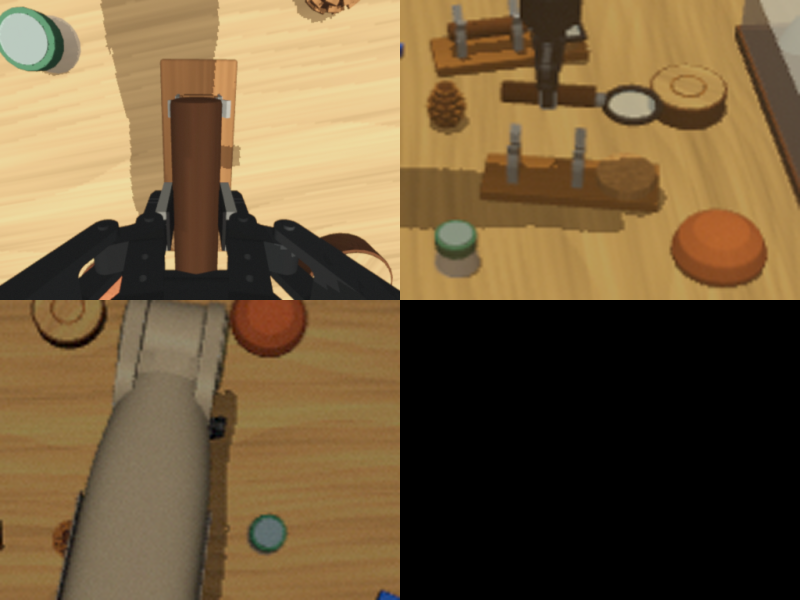

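The wrist picture shows the held handle lined up over the dock board, whose near edge runs (162,60)–(236,60) with jaw tips either side of the handle at (170,103) and (229,108). In the side view the lens is above the pad end. I'll measure the dock's offset from near.

```bash
python3 - <<'E'
from h import *
c=load('w3');im=c['pixels']
Z=cv2.resize(im[65:250,190:320],None,fx=4.3,fy=3.2,interpolation=cv2.INTER_CUBIC); cv2.imwrite('pics/w3z.png',Z)
i=im.astype(int)
for v in (85,95,105,115,140,170,200):
    r=i[v]; g=cv2.GaussianBlur(im[v:v+1].astype(np.float32),(3,1),0)[0].sum(1); d=np.abs(np.diff(g))
    L=195+np.argmax(d[195:218]);Rr=285+np.argmax(d[285:312])
    a=onz(c,L+.5,v,.018)*1000;b=onz(c,Rr+.5,v,.018)*1000
    print(v,L,Rr,'mid',np.round((a+b)/2,1),'w',round(np.linalg.norm(a-b),1))
print('near edge',np.round(onz(c,255,76.5,.018)*1000,1))
E
python3 hand.py >/dev/null; python3 -c "
from hand import *
meas('w3',np.array([.5613,-.0131,.1475]),[180,0,79.5])"
```

```text
85 204 303 mid [483.8   4.3  18. ] w 79.4
95 204 303 mid [491.3   2.9  18. ] w 80.0
105 204 302 mid [499.    1.1  18. ] w 79.9
115 205 301 mid [ 5.068e+02 -3.000e-01  1.800e+01] w 79.0
140 217 300 mid [527.8   0.6  18. ] w 69.8
170 207 299 mid [552.4  -8.6  18. ] w 79.5
200 208 297 mid [579.3 -13.9  18. ] w 79.1
near edge [477.6   6.2  18. ]
handle comp top row 120 cols at top+12 219 283 at top+60 219 282
-6 bottom,top,right rim [[249.9, 127.0], [249.7, 126.7], [282.7, 126.9]]
-3 bottom,top,right rim [[249.9, 125.5], [249.6, 128.9], [283.4, 127.1]]
0 bottom,top,right rim [[249.8, 124.4], [249.6, 131.6], [284.1, 127.7]]
3 bottom,top,right rim [[249.8, 123.5], [249.6, 134.9], [284.9, 128.7]]
6 bottom,top,right rim [[249.8, 123.1], [249.5, 138.9], [285.7, 130.2]]
```

View pics/w3z.png

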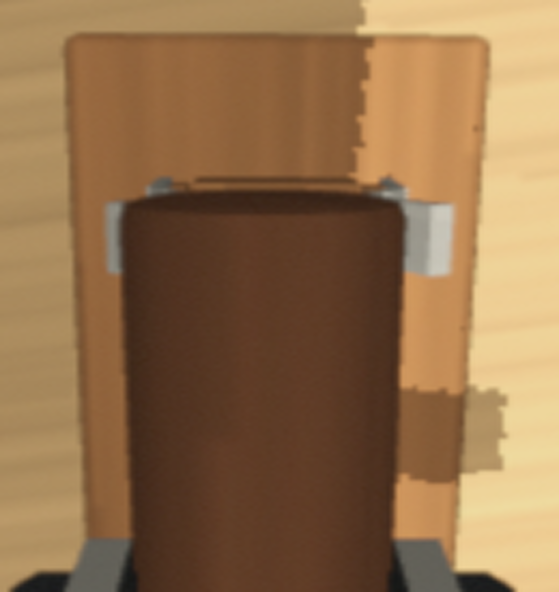

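```bash
python3 - <<'E'
from h import *
c=load('w3')
f=lambda X,Y,z:onz(c,190+(X+.5)/4.3-.5,65+(Y+.5)/3.2-.5,z)*1000
u=np.array([np.cos(np.radians(-10.6)),np.sin(np.radians(-10.6)),0]);n=np.array([-u[1],u[0],0])
L=f(106,203,.085);Rr=f(452,203,.085);print('mouth',L,Rr,np.linalg.norm(L-Rr))
m=(L+Rr)/2
pts={'mouth near':m,'board near':np.array([483.8,4.3,0]),'board':np.array([552.4,-8.6,0]),'handle end':onz(c,251,132,.157)*1000,'handle +60':onz(c,250.5,180,.168)*1000,'TCP':np.array([561.3,-13.1,0]),'topseat':np.array([561,-12.2,0])}
for k,p in pts.items(): print(k,np.round(p,1),'lat',round(float((p-[561,-12,0])@n),2),'along',round(float((p-[561,-12,0])@u),1))
E
python3 go.py 561 -11 148 79.4
```

```text
mouth [505.80834275 -25.68033971  85.        ] [514.95449454  23.94757691  85.        ] 50.463672088834585
mouth near [510.4  -0.9  85. ] lat 1.63 along -51.8
board near [483.8   4.3   0. ] lat 1.82 along -78.9
board [552.4  -8.6   0. ] lat 1.76 along -9.1
handle end [504.1  -2.  157. ] lat -0.61 along -57.7
handle +60 [521.1  -5.3 168. ] lat -0.76 along -40.4
TCP [561.3 -13.1   0. ] lat -1.03 along 0.5
topseat [561.  -12.2   0. ] lat -0.2 along 0.0
t 6.0 pos [561.8 -13.9 148. ] rot [-179.96    0.     79.41] F [ 0.1  0.2 -1. ] op 25.3
tool shift [ 2.7 -1.3  0. ] rotvec [-0.001  0.     0.   ] shift if turned [ 2.7 -1.3  0. ]
```

```bash

python3 -m crank '{"linear":[[2.2,0,25],[0,0,25],[0,0,20],[0,0,0],[0,0,0]],"angular":[[0,0,0],[0,0,0],[0,0,0],[0,0,0],[0,0,0]]}'
python3 - <<'E'
from h import *
c=cap('wrist','w4');s=cap('side','s4')
A=cv2.resize(c['pixels'][90:240,170:330],(400,375),interpolation=cv2.INTER_CUBIC)
B=cv2.resize(s['pixels'][160:235,240:340],(400,375),interpolation=cv2.INTER_CUBIC)
cv2.imwrite('pics/v4.png',np.hstack([A,B]))
E
python3 go.py 561 -11 77 79.4
```

```text
t: 6.5
position: [0.5623, -0.0113, 0.0786]
tool_rot: [-180.0, -0.0, 79.4]
contact_force: [0.3, 0.2, -2.1]
opening: 0.298
t 6.6 pos [563.5 -11.1  79.8] rot [ 1.7987e+02 -1.0000e-02  7.9480e+01] F [-0.1  0.5 -1.5] op 25.4
tool shift [-0.3 -2.5  2.8] rotvec [ 0.002 -0.     0.001] shift if turned [-0.3 -2.5  2.8]
```

View pics/v4.png

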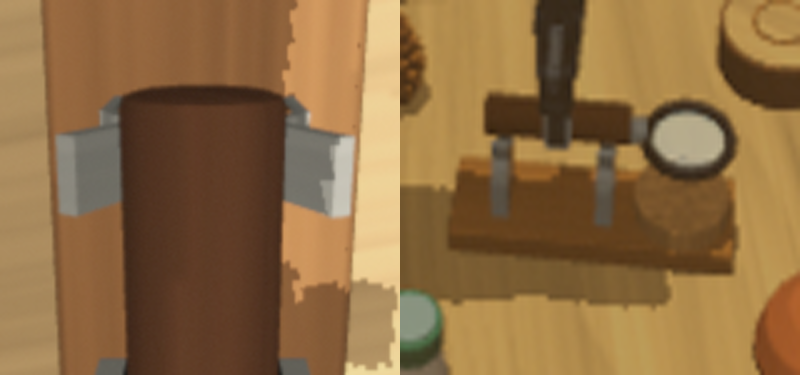

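The handle sits centred between the near jaws: jaw outers at columns 57 and 353, handle 121–287. Now the press, reading force as it goes.

```bash

python3 -m crank '{"linear":[[0,-0.7,5],[0,0,5],[0,0,2],[0,0,2],[0,0,0]],"angular":[[0,0,0],[0,0,0],[0,0,0],[0,0,0],[0,0,0]]}' - 100
python3 -m crank '{"linear":[[0,0,2],[0,0,2],[0,0,2],[0,0,0]],"angular":[[0,0,0],[0,0,0],[0,0,0],[0,0,0]]}'
python3 -m crank '{"linear":[[0,0,2],[0,0,2],[0,0,0]],"angular":[[0,0,0],[0,0,0],[0,0,0]]}'
```

```text
t: 7.1
position: [0.5619, -0.0107, 0.0645]
tool_rot: [180.0, 0.0, 79.5]
contact_force: [-0.8, -2.2, -1.0]
opening: 0.288
t: 7.5
position: [0.5633, -0.0107, 0.06]
tool_rot: [179.8, 0.0, 79.5]
contact_force: [-0.3, -1.7, 7.0]
opening: 0.292
t: 7.8
position: [0.5639, -0.0108, 0.0561]
tool_rot: [179.7, 0.0, 79.5]
contact_force: [0.6, -2.8, 5.8]
opening: 0.289
```

```bash

python3 -m crank '{"linear":[[0,0,2],[0,0,2],[0,0,0]],"angular":[[0,0,0],[0,0,0],[0,0,0]]}'
python3 -m crank '{"linear":[[0,0,2],[0,0,2],[0,0,0]],"angular":[[0,0,0],[0,0,0],[0,0,0]]}'
python3 -m crank '{"linear":[[0,0,2],[0,0,1],[0,0,0]],"angular":[[0,0,0],[0,0,0],[0,0,0]]}'
```

```text
t: 8.1
position: [0.5635, -0.0107, 0.0514]
tool_rot: [179.8, 0.0, 79.5]
contact_force: [2.7, -2.3, 0.3]
opening: 0.29
t: 8.4
position: [0.5613, -0.0103, 0.0455]
tool_rot: [-179.9, -0.0, 79.5]
contact_force: [2.3, -2.5, -4.1]
opening: 0.292
t: 8.7
position: [0.5605, -0.0102, 0.0428]
tool_rot: [-179.9, 0.0, 79.5]
contact_force: [-0.8, -3.1, -3.6]
opening: 0.287
```

```bash

python3 -m crank '{"linear":[[0,0,1],[0,0,1],[0,0,0]],"angular":[[0,0,0],[0,0,0],[0,0,0]]}'
python3 -m crank '{"linear":[[0,0,1],[0,0,0],[0,0,0]],"angular":[[0,0,0],[0,0,0],[0,0,0]]}'
python3 - <<'E'
from h import *
c=cap('wrist','w5');s=cap('side','s5')
A=cv2.resize(c['pixels'][90:240,170:330],(400,375),interpolation=cv2.INTER_CUBIC)
B=cv2.resize(s['pixels'][160:235,240:340],(400,375),interpolation=cv2.INTER_CUBIC)
cv2.imwrite('pics/v5.png',np.hstack([A,B]))
E
python3 go.py 561 -11 42.6 79.4
```

```text
t: 9.0
position: [0.5606, -0.0102, 0.0426]
tool_rot: [-179.9, 0.0, 79.5]
contact_force: [-6.2, -1.0, 9.7]
opening: 0.293
t: 9.3
position: [0.5606, -0.0102, 0.0425]
tool_rot: [-179.9, 0.0, 79.5]
contact_force: [-8.9, -0.8, 15.2]
opening: 0.287
t 9.4 pos [560.6 -10.2  42.5] rot [-1.7995e+02  2.0000e-02  7.9530e+01] F [-8.5 -0.3 15.3] op 24.8
tool shift [-0.7  0.5 -0.1] rotvec [-0.001  0.     0.002] shift if turned [-0.7  0.5 -0.1]
```

View pics/v5.png

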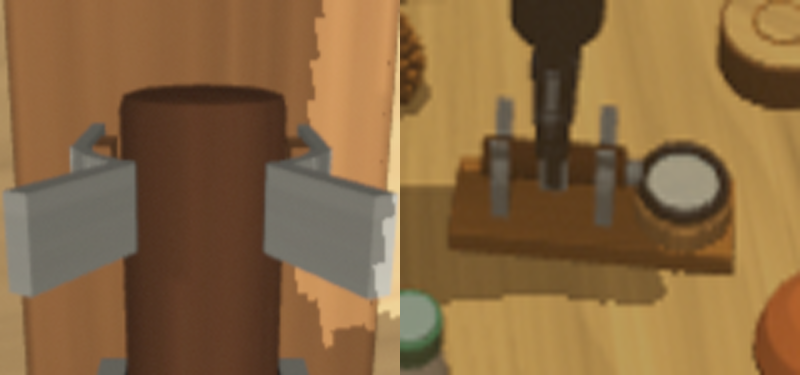

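Seated: the TCP stopped at 42.5 mm (predicted 42.6) with force rising to 15 N, the jaw lips closed over the handle, and the lens over the cork. Now I let go and retreat.

```bash

python3 -m crank '{"linear":[[0,0,-2],[0,0,0],[0,0,0],[0,0,0],[0,0,0]],"angular":[[0,0,0],[0,0,0],[0,0,0],[0,0,0],[0,0,0]]}' 60 
python3 -m crank '{"linear":[[0,0,0],[0,0,0],[0,0,-5],[0,0,-10],[0,0,-20]],"angular":[[0,0,0],[0,0,0],[0,0,0],[0,0,0],[0,0,0]]}'
python3 -m crank '{"linear":[[0,0,-30],[0,0,-40],[0,0,-40],[0,0,-20],[0,0,0]],"angular":[[0,0,0],[0,0,0],[0,0,0],[0,0,0],[0,0,0]]}'
python3 -m crank '{"linear":[[0,-40,0],[0,-40,0],[0,-30,0],[0,0,0],[0,0,0]],"angular":[[0,0,0],[0,0,0],[0,0,0],[0,0,0],[0,0,0]]}'
python3 - <<'E'
from h import *
c=cap('wrist','w6');s=cap('side','s6')
A=cv2.resize(c['pixels'],(400,300),interpolation=cv2.INTER_AREA)
B=cv2.resize(s['pixels'][150:240,230:350],(400,300),interpolation=cv2.INTER_CUBIC)
cv2.imwrite('pics/v6.png',np.hstack([A,B]))
E
python3 go.py 561 -11 42.6 79.4
```

```text
t: 9.9
position: [0.5618, -0.0102, 0.0423]
tool_rot: [-180.0, -0.0, 79.5]
contact_force: [0.6, 0.6, -0.1]
opening: 0.704
t: 10.4
position: [0.5607, -0.0102, 0.0773]
tool_rot: [-179.9, -0.0, 79.5]
contact_force: [0.7, -0.2, 0.4]
opening: 0.701
t: 10.9
position: [0.5641, -0.0107, 0.2125]
tool_rot: [179.5, -0.0, 79.5]
contact_force: [-0.2, -0.5, -0.3]
opening: 0.702
t: 11.4
position: [0.4533, 0.0098, 0.2074]
tool_rot: [180.0, -0.0, 79.5]
contact_force: [0.6, -0.7, 0.3]
opening: 0.7
t 11.5 pos [454.5   9.4 207.5] rot [ 1.7995e+02 -1.0000e-02  7.9520e+01] F [-0.3  0.9 -0.5] op 60.3
tool shift [ -0.7 108.3 165. ] rotvec [ 0.001 -0.     0.002] shift if turned [ -0.5 108.4 164.9]
```

View pics/v6.png

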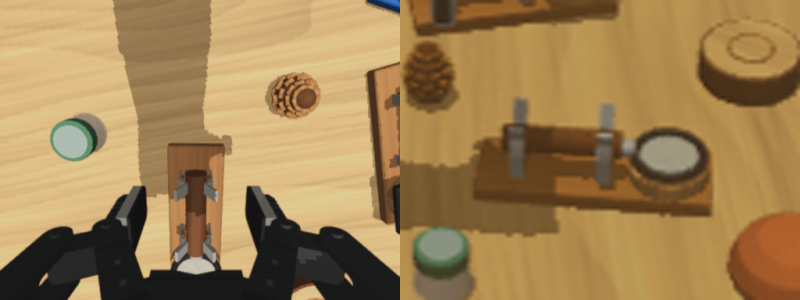

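Both clips are closed over the handle and the lens is over the cork. In the side crop the lens centre is at (670,155). I'll check the seated height numerically before handing in.

```bash
python3 - <<'E'
from h import *
s=load('s6');im=s['pixels']
u=np.array([np.cos(np.radians(-10.6)),np.sin(np.radians(-10.6)),0])
for y in(-.0122,-.0105):
  S=np.array([.561,y,.052]);L=S+u*.106+[0,0,-.009]
  print('pred lens',proj(s,L),'6 mm higher',proj(s,L+[0,0,.006]),'near end',proj(s,S-u*.06))
g=cv2.cvtColor(im,cv2.COLOR_BGR2HSV);m=((g[...,1]<60)&(g[...,2]>110)).astype(np.uint8)
n,l,st,ce=cv2.connectedComponentsWithStats(m)
for i in range(1,n):
    if abs(ce[i][0]-311)<12 and abs(ce[i][1]-196)<12: print('lens px',ce[i],st[i])
t=cap('top','t6');g=cv2.cvtColor(t['pixels'],cv2.COLOR_BGR2HSV)
m=((g[...,1]<70)&(g[...,2]>90)).astype(np.uint8);n,l,st,ce=cv2.connectedComponentsWithStats(m)
print('pred top',proj(t,[.561,-.0115,.052]+u*.106-[0,0,.009]))
for i in range(1,n):
    if 245<ce[i][0]<285 and 135<ce[i][1]<170 and st[i][4]>20: print('top lens',ce[i],st[i],onz(t,*ce[i],.043)*1000)
E
```

```text
pred lens [[310.00698304 196.22905705]] 6 mm higher [[310.10147418 194.84732839]] near end [[259.79612399 191.01796491]]
pred lens [[309.92942437 195.89174549]] 6 mm higher [[310.0236667  194.51031744]] near end [[259.75925335 190.68756002]]
lens px [310.33333333 195.80851064] [302 191  17  11 141]
pred top [[263.77842481 150.74841424]]
top lens [263.52777778 150.78888889] [256 144  16  15 180] [665.05857639 -30.07549445  43.        ]
```

The lens agrees with the fully seated prediction to within 0.5 px in both views, so I hand in.

```bash
python3 -c "
from station import manip
print(manip.hand_in())"
```

```text
the job is handed in; nothing more can be done
None
```

The round magnifier is seated in the empty wooden dock and released, and I handed the job in at about 11.6 s of the 51 s allowed. I gripped the handle at its middle, lined it up over the clips with the wrist camera, and pressed it straight down.

**Press:** the push read about 7 N on the flares, then fell and turned to a pull as the jaws drew the handle in. It rose to 15 N when the handle bottomed. The tool stopped at 42.5 mm, against 42.6 mm expected for fully home.

**Last checks:** with the gripper clear, the pictures show both clips closed over the handle and the lens over the cork pad. The lens centre is within about 0.5 px of the fully home prediction in both the top and side views. The side view alone tells height only to about 2 mm, so the stop height and the force are the stronger evidence. Force readings after release were near zero.

**Disagreements:**
- The top and wrist cameras differed by about 2 mm on the dock's sideways position. I followed the wrist camera, and the handle went in centred.
- The fingers closed to about 25 mm on the 28 mm handle. The handle did not slip or tilt before the press.

**Other things on the table:** the path kept clear of them and I saw no contact. I did not measure their positions again at the end.

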